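# Pack the mould-hardware case

## Robot

A 6-joint arm with a two-finger parallel gripper is mounted at the origin on the work surface. World frame = base frame: x ahead of the robot, y to its left, z up, the work surface at z = 0. Lengths are in m, angles in rad, forces in N, time in s.
With the tool pointing down it reaches from about 0.375 to 0.975 m from the base axis. Payload 3.8 kg.
Tool frame: the origin (TCP) lies on the mounting face of the last link; the fingertips stand 166 mm ahead of it and the grasp point (between the pads) lies 147 mm ahead of it; y points along the fingers, x is the direction in which the jaws open and shut, and the axes are right-handed (so a half turn about y gives the same grasp; the last joint's range is limited). The gripper opens to 88 mm and grips with 3 to 60 N. Pads are 18 mm wide; open, the fingers measure 123 mm over their backs; the gripper's body (75 mm by 187 mm) begins 45 mm behind the grasp point.
Start: joints at [-1.152, 0.264, 1.604, -0, 1.274, -0.037], TCP at [0.297, -0.606, 0.405] pointing down, gripper open.
Joint ranges: [-2.63, 2.63], [-0.94, 2.18], [0.31, 2.57], [-1.31, 4.45], [0, 2.66], [-2.55, 2.55]. Speed limits (rad/s): [2.57, 2.57, 3.14, 3.14, 3.14, 3.14].

## Interface

Orientations are given as a rotation vector (axis times angle).
In Python, from plant import ctrl gives the robot as it stands.
- The arm moves only by the shell command python3 -m creep 'ROWS' [FORCE]. ROWS is JSON, a list of rows, each a list of 3 entries, a list of its own where there are three numbers: the shift along the world's x, y, z in mm, then the turn, a rotation vector about the world's x, y, z in rad, then the finger opening in mm, from 0 to 88.1. A call has 1 to 10 rows; each row shifts and turns the commanded pose from where the row before left it; what a row does not reach is not made up. A row lasts 1/8 s, in which the tool goes at most 62.5 mm and 10.7 degrees, less where a joint would pass 70% of its speed; a pose out of reach is approached as far as the arm can. A call with a gripper value outside its range is refused whole. The fingers move at their own pace and stop on an object; FORCE is the grip in N (left out, the last holds). Time passes only in rows, so rows that do not move let the fingers close. It gives the time, the measured TCP pose, the force and the opening at its end, in the units of the state.
- ctrl.observe(): the state, without advancing time (a new reading comes with each control period).
- ctrl.capture(name): name is "scene" or "top" or "wrist"; returns a dict with "frame" (480x640x3 uint8, red, green, blue), "range_z" (480x640 float32, m along the optical axis (not along the pixel's ray), 0 where there is no reading), "vfov" (degrees; the focal length in pixels is half the picture's height over the tangent of half this angle, whatever the lens; pixels are square), "cx", "cy" (the principal point, pixels), "R" (3x3) and "t" (3): a world point X has camera coordinates R X + t; the wrist camera has in their place "hand_eye" (4x4, takes a point from camera to tool coordinates, whose origin is the TCP and whose axes are the tool frame's). Camera axes: x right, y down, z forward; pixel columns grow to the right and rows downward; lengths in m; the calibration is good to about 2 mm. A picture is of the moment at which its call begins: read the wrist's pose just before it.
- ctrl.sign_off(): hands the job in, once; it reports no verdict.
Trained networks look in a picture, given as the dict that the camera call returned (one of the last four; its "shot" number tells which), for a name from the list of things; names that differ only in an ending like _2 or _b are one class to them, and where a whole thing is asked for, a point or a joint stands for the part that bears it (a point fixed in the world has none). Each returns a list of dicts, best first, with "confidence" (0 to 1); they miss things now and then, are a little off and sometimes report something else, mostly with a low value. They report only what shows in the picture. A call takes as long as a camera call. They do not tell look-alikes from the thing itself.
- ctrl.recognise(picture, query): "point" ([x, y, z] in m, in world coordinates, good to about 4 mm: the middle of the surface that is visible of it).
- ctrl.mark_of(picture, query): "point" ([x, y, z] in m, in world coordinates, good to about 4 mm: a listed point, or the origin of a listed thing).
The state is a dict: "clock": time; "joint_pos": joint angles; "joint_vel": joint speeds; "effort": joint torques, N m; "position": TCP position; "orientation": TCP orientation; "force": force on the tool from outside, world axes, zero at the start; "wrist_torque": the same for the moment, N m; "gripper_width": finger opening in m.
Only numpy, scipy, OpenCV 4.12 (cv2) and the standard library are available. Lean on these libraries where they do the work, as an engineer would, in place of code of your own. Each camera call takes 0.05 s, during which the arm holds its last target. There are 200 camera calls.

## Task

Pack the hardware case with one mould's parts: stand the two collared guide bushes collar down in the two round wells, one in each, set the core insert with the round boss upright in the square pocket, and lay the latch bar flat in the long pocket. The latch bar lies under the small stack of plates in the red rack: slide it out by its lug and leave both plates where they are, lying flat one on the other in the rack. Leave the plain bush and the core insert with the straight rib standing where they are.

Things in the scene. Friction and masses are not known exactly. Their poses are not given: they have to be found in the camera images.
- bush_a_mid (a point): a collared steel guide bush, standing collar down: body 28 mm diameter with an 18 mm bore at the top, collar 42 mm diameter and 8 mm high at its foot, 55 mm tall in all, about 220 g. The point is at its centre, half-way up (27.5 mm above its underside); z is its axis, up. The two collared bushes are alike.
- bush_b_mid (a point): a collared steel guide bush, standing collar down: body 28 mm diameter with an 18 mm bore at the top, collar 42 mm diameter and 8 mm high at its foot, 55 mm tall in all, about 220 g. The point is at its centre, half-way up (27.5 mm above its underside); z is its axis, up. The two collared bushes are alike.
- core_boss_mid (a point): a steel core insert: block 40 x 40 mm, 36 mm high, about 400 g, with a round boss (22 mm diameter, 10 mm high) in the middle of its top; 46 mm tall in all. The point is at its centre, half-way up (23 mm above its underside); x and y are square to the block's faces, z up. This one goes into the case.
- bar_mid (a point): steel latch bar, 110 (x) x 36 (y) x 8 mm thick, 250 g, lying flat. A square lug to grip it by, 16 x 16 mm, stands at x = -47 mm, y = 0, top 39 mm above the underside. Point: middle of the flat bar, 4 mm above its underside; +x away from the lug. At the start it lies under two plates in the red rack, lug end out in front; rack middle at x = +43 mm. It slides out straight along its -x, 90 mm clears the rack.
- plate_top_mid (a point): top plate of the stack in the red rack: aluminium, 66 x 62 x 10 mm, four dark dots; point at its centre. Below it a plate 78 x 76 x 10 mm, then the latch bar; with the bar out, both drop 8 mm to the table. Rack: fixed, 94 x 94 mm, 34 mm high, open top and bottom; its front has a 46 mm gap from table to top for the bar, and lips beside it that hold the plates back.
- bush_plain_mid (a point): a plain steel bush without a collar, standing: 28 mm diameter, 55 mm tall, 18 mm bore at the top. Point at its centre, half-way up. It does not belong in the case: leave it.
- core_rib_mid (a point): a steel core insert: block 40 x 40 mm, 36 mm high, about 400 g, with a straight rib (36 x 9 mm, 10 mm high) across its top; 46 mm tall in all. The point is at its centre, half-way up (23 mm above its underside); x and y are square to the block's faces, z up. It does not belong in the case: leave it.
- wells: the insert with two round wells, each 60 mm in diameter, centres at x = -33 and +33 mm, y = 0. Grey insert with cork-lined recess, 138 (x) x 70 (y) x 13 mm, fixed in the low wooden case (walls 16 mm high; three inserts side by side 71 mm apart, order varies). Origin at the centre of its underside, 4 mm above the table; z up. Its top is 17 mm, its recess floor 7 mm above the table.
- pocket: the insert with one square pocket, 60 x 60 mm, at its middle. Grey insert with cork-lined recess, 138 (x) x 70 (y) x 13 mm, fixed in the low wooden case (walls 16 mm high; three inserts side by side 71 mm apart, order varies). Origin at the centre of its underside, 4 mm above the table; z up. Its top is 17 mm, its recess floor 7 mm above the table.
- slot: the insert with one long pocket, 128 mm (along its x) x 54 mm (y), at its middle. Grey insert with cork-lined recess, 138 (x) x 70 (y) x 13 mm, fixed in the low wooden case (walls 16 mm high; three inserts side by side 71 mm apart, order varies). Origin at the centre of its underside, 4 mm above the table; z up. Its top is 17 mm, its recess floor 7 mm above the table.
Not all that is in view belongs to the job. What is shaped like the wells but turquoise is not meant. Leave any purple look-alike of the part that bears bush_a_mid alone.

How it is judged:
At the end, for the whole second after the job is handed in: Bushes one per round well, bossed insert in the square pocket, bar in the long pocket: on the floor (4 mm), upright or flat (0.12 rad), within 14 mm of centre, bar aligned (0.3 rad). Top plate flat on the other within 30 mm, plain bush and ribbed insert within 20 mm of start. All at rest ((((x of bush_a_mid in the frame of wells between -0.046 and -0.02 m and y of bush_a_mid in the frame of wells between -0.013 and 0.013 m and z of bush_a_mid in the frame of wells below 0.034 m and angle between bush_a_mid's own z axis and vertical below 0.12 rad) and (x of bush_b_mid in the frame of wells between 0.02 and 0.046 m and y of bush_b_mid in the frame of wells between -0.013 and 0.013 m and z of bush_b_mid in the frame of wells below 0.034 m and angle between bush_b_mid's own z axis and vertical below 0.12 rad)) or ((x of bush_a_mid in the frame of wells between 0.02 and 0.046 m and y of bush_a_mid in the frame of wells between -0.013 and 0.013 m and z of bush_a_mid in the frame of wells below 0.034 m and angle between bush_a_mid's own z axis and vertical below 0.12 rad) and (x of bush_b_mid in the frame of wells between -0.046 and -0.02 m and y of bush_b_mid in the frame of wells between -0.013 and 0.013 m and z of bush_b_mid in the frame of wells below 0.034 m and angle between bush_b_mid's own z axis and vertical below 0.12 rad))) and x of core_boss_mid in the frame of pocket between -0.014 and 0.014 m and y of core_boss_mid in the frame of pocket between -0.014 and 0.014 m and z of core_boss_mid in the frame of pocket below 0.03 m and angle between each of core_boss_mid, bar_mid's own z axis and vertical below 0.12 rad and x of bar_mid in the frame of slot between -0.014 and 0.014 m and y of bar_mid in the frame of slot between -0.014 and 0.014 m and z of bar_mid in the frame of slot below 0.011 m and angle between the x axis of bar_mid and the x axis of slot, either way round below 0.3 rad and angle between plate_top_mid's own z axis and vertical below 0.08 rad and height (world z) of plate_top_mid between 0.012 and 0.019 m and distance of plate_top_mid from where it was at the start of the episode below 0.03 m and distance of each of bush_plain_mid, core_rib_mid from where it was at the start of the episode below 0.02 m and angle between each of bush_plain_mid, core_rib_mid's own z axis and vertical below 0.1 rad and linear speed of each of bush_a, bush_b, core_boss, bar below 0.02 m/s); the robot touches nothing.
It fails at once if the stack of plates was tipped or carried off (angle between plate_top_mid's own z axis and vertical above 0.35 rad or distance of plate_top_mid from where it was at the start of the episode above 0.04 m).
It fails at once if the plain bush was carried off or knocked over (distance of bush_plain_mid from where it was at the start of the episode above 0.04 m or angle between bush_plain_mid's own z axis and vertical above 0.4 rad).
It fails at once if the ribbed core insert was carried off or knocked over (distance of core_rib_mid from where it was at the start of the episode above 0.04 m or angle between core_rib_mid's own z axis and vertical above 0.4 rad).
It also fails if it takes over 93 s, if anything falls off the work surface, if the arm or the gripper's body presses on something with over 40 N, if the wrist force passes 120 N, or if a joint passes its speed limit or range.

## Working session

There is one attempt and no reset: what is moved stays moved. The work goes in short steps, Python scripts to look and compute and a shell command to move; the robot and the scene stay as the last step left them, time stands still between calls to the robot, and variables do not carry over. Pictures are saved under pics/ and viewed, about 12 in all and at most 16, crops included, and the job is handed in when it is done.

```bash
mkdir -p pics
cat > h.py <<'E'
import numpy as np, cv2
from plant import ctrl
from scipy.spatial.transform import Rotation as Ro
def cam(n):
    s=ctrl.observe(); p=ctrl.capture(n)
    f=240/np.tan(np.radians(p["vfov"])/2)
    if "hand_eye" in p:
        T=np.eye(4); T[:3,:3]=Ro.from_rotvec(s["orientation"]).as_matrix(); T[:3,3]=s["position"]
        M=T@np.array(p["hand_eye"])
    else:
        M=np.eye(4); R=np.array(p["R"]); M[:3,:3]=R.T; M[:3,3]=-R.T@np.array(p["t"])
    z=p["range_z"]; v,u=np.mgrid[:480,:640]
    P=np.stack([(u-p["cx"])/f*z,(v-p["cy"])/f*z,z],-1)@M[:3,:3].T+M[:3,3]
    P[z==0]=np.nan
    return p,P,M,f
def px(p,M,f,X):
    c=M[:3,:3].T@(np.array(X)-M[:3,3]); return (c[0]/c[2]*f+p["cx"],c[1]/c[2]*f+p["cy"])
def save(n,im): cv2.imwrite("pics/"+n,im[...,::-1])
E
python3 - <<'E'
from h import *
s=ctrl.observe(); print({k:np.round(v,3) for k,v in s.items()})
for n in("scene","top"):
    p,P,M,f=cam(n); save(n+"0.png",p["frame"]); print(n,M[:3,3].round(3),f)
    for q in "bush_a_mid core_boss_mid bar_mid plate_top_mid bush_plain_mid core_rib_mid wells pocket slot".split():
        for d in ctrl.mark_of(p,q)[:5]: print(q,round(d["confidence"],2),np.round(d["point"],3),np.round(px(p,M,f,d["point"])))
E
```

```text
{'clock': np.float64(0.0), 'joint_pos': array([-1.152,  0.265,  1.605,  0.   ,  1.274, -0.037]), 'joint_vel': array([-0.001, -0.   , -0.001, -0.001, -0.   ,  0.001]), 'effort': array([-1.0000e-03, -5.0211e+01, -3.5688e+01,  7.3000e-02,  2.9000e-02,
       -0.0000e+00]), 'position': array([ 0.297, -0.606,  0.403]), 'orientation': array([-1.39 ,  0.869, -0.866]), 'force': array([-0.542,  0.622, -0.489]), 'wrist_torque': array([-0.003,  0.046, -0.009]), 'gripper_width': np.float64(0.088)}
scene [ 1.471 -0.177  0.768] 553.8233464931277
bush_a_mid 0.84 [ 0.568 -0.027  0.029] [288. 278.]
bush_a_mid 0.67 [0.688 0.065 0.026] [345. 311.]
core_boss_mid 0.66 [ 0.661 -0.124  0.02 ] [248. 318.]
bar_mid 0.64 [0.559 0.279 0.003] [421. 267.]
bar_mid 0.52 [ 0.673 -0.032  0.019] [295. 315.]
bar_mid 0.51 [ 0.522 -0.302  0.002] [156. 292.]
bar_mid 0.35 [ 0.566 -0.027  0.027] [288. 279.]
plate_top_mid 0.73 [ 0.57  -0.31   0.025] [150. 299.]
bush_plain_mid 0.66 [ 0.461 -0.138  0.026] [231. 257.]
core_rib_mid 0.89 [ 0.677 -0.032  0.022] [296. 316.]
wells 0.95 [0.546 0.144 0.004] [362. 271.]
wells 0.85 [ 0.334  0.139 -0.002] [336. 223.]
wells 0.73 [0.613 0.468 0.001] [508. 271.]
pocket 0.81 [0.556 0.21  0.004] [391. 270.]
slot 0.86 [0.559 0.278 0.005] [420. 266.]
top [0.443 0.073 1.129] 558.1334973540575
bush_a_mid 0.81 [ 0.562 -0.022  0.029] [375. 216.]
bush_a_mid 0.67 [0.692 0.069 0.028] [327. 153.]
core_boss_mid 0.68 [ 0.662 -0.124  0.022] [424. 166.]
bar_mid 0.6 [ 0.525 -0.306  0.004] [515. 233.]
plate_top_mid 0.61 [ 0.568 -0.311  0.019] [519. 210.]
bush_plain_mid 0.6 [ 0.46  -0.135  0.031] [434. 267.]
core_rib_mid 0.62 [ 0.676 -0.033  0.025] [379. 160.]
wells 0.66 [ 0.331  0.139 -0.002] [297. 334.]
wells 0.57 [ 0.614  0.463 -0.   ] [135. 198.]
wells 0.56 [0.549 0.138 0.002] [295. 226.]
wells 0.44 [ 0.663 -0.123  0.021] [423. 166.]
pocket 0.57 [0.555 0.214 0.   ] [258. 224.]
slot 0.87 [0.56  0.281 0.005] [224. 223.]
```

View pictures.

View pics/top0.png

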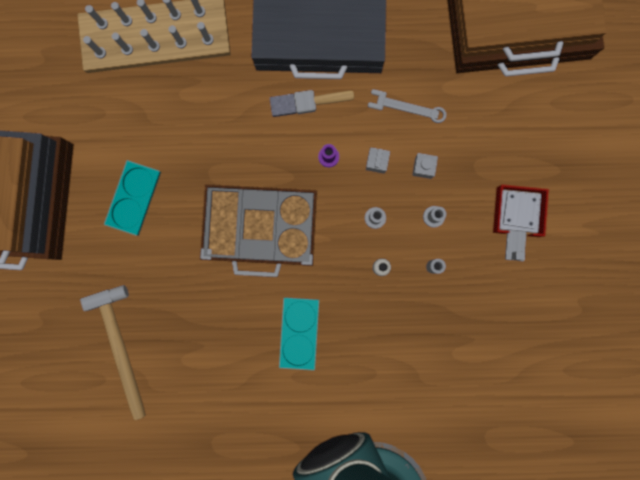

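View pics/scene0.png

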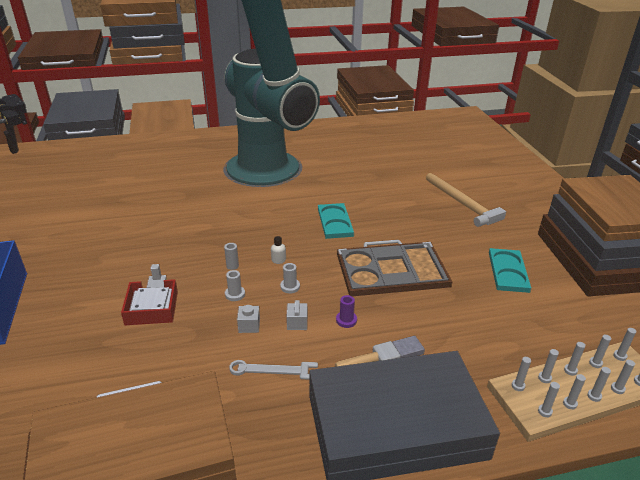

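Run:
```python
from h import *
s=ctrl.observe(); print(Ro.from_rotvec(s["orientation"]).as_matrix().round(3))
```

```text
[[ 0.44   0.     0.898]
 [-0.898 -0.     0.44 ]
 [ 0.    -1.     0.   ]]
```

```bash
cat > meas.py <<'E'
from h import *
def band(P,c,r,lo,hi):
    with np.errstate(invalid='ignore'):
        m=(np.hypot(P[...,0]-c[0],P[...,1]-c[1])<r)&(P[...,2]>lo)&(P[...,2]<hi)
    return P[m]
def rect(Q):
    (c,s,a)=cv2.minAreaRect((Q[:,:2]*1000).astype(np.float32)); return np.round(c,1),np.round(s,1),round(a,1),len(Q),Q[:,2].mean().round(4)
E
python3 - <<'E'
from meas import *
ims=[]
for n in("top","scene"):
    p,P,M,f=cam(n)
    print(n,"table",np.nanmedian(band(P,(.6,-.2),.05,-1,.1)[:,2]))
    for nm,c,r,lo,hi in [("bushA",(.565,-.024),.035,.045,.065),("bushB",(.565,-.13),.035,.045,.065),("plain",(.46,-.137),.035,.045,.065),
        ("boss block",(.662,-.124),.04,.027,.040),("boss",(.662,-.124),.03,.0415,.06),("rib block",(.676,-.032),.04,.027,.04),("rib",(.676,-.032),.03,.0415,.06),
        ("plates",(.568,-.311),.05,.02,.0315),("rack",(.568,-.311),.08,.0316,.0365),("lug",(.51,-.302),.045,.032,.05)]:
        Q=band(P,c,r,lo,hi)
        if len(Q)>4: print(nm,*rect(Q),Q[:,:2].mean(0).round(4))
    if n=="top":
        ims=[cv2.resize(p["frame"][140:290,335:560],None,fx=3.5,fy=3.5,interpolation=2)]
        save("crop1.png",ims[0])
    # case: recess floor vs insert top
    for nm,c in [("wells",(.548,.141)),("pocket",(.555,.21)),("slot",(.559,.279))]:
        pass
    Q=P[np.nan_to_num((P[...,0]>.45)&(P[...,0]<.66)&(P[...,1]>.08)&(P[...,1]<.34)&(P[...,2]>.012)&(P[...,2]<.025))>0]
    print("case",rect(Q))
E
```

```text
top table 0.0014133511131187992
bushA [562.2 -24.6] [27.  26.8] 89.1 116 0.055 [ 0.5622 -0.0248]
bushB [ 561.3 -142.9] [26.2 26.3] 0.8 125 0.0549 [ 0.5617 -0.1423]
plain [ 461.6 -138. ] [27.9 25. ] 87.8 120 0.0552 [ 0.4614 -0.1377]
boss block [ 663.  -125.7] [40.2 40.9] 79.2 298 0.0364 [ 0.6612 -0.1238]
boss [ 658.5 -125.8] [28.3 29. ] 83.4 108 0.0474 [ 0.6624 -0.1255]
rib block [676.3 -31.7] [39.9 41.5] 77.5 320 0.0365 [ 0.6745 -0.0312]
rib [676.6 -30.9] [16.9 36.2] 64.1 88 0.0466 [ 0.6765 -0.0316]
plates [ 570.2 -312.2] [92.9 83.7] 83.3 1137 0.0276 [ 0.5684 -0.3113]
rack [ 568.  -313.5] [95.9 94.7] 82.7 482 0.0337 [ 0.5718 -0.3132]
lug [ 516.9 -308.3] [81.4 68.8] 30.2 158 0.0368 [ 0.5051 -0.3018]
case (array([540.9, 210.9]), array([226.3, 177.9]), 85.5, 4724, np.float64(0.0172))
scene table -0.000181515594085635
bushA [563.1 -23.2] [27.9 28.8] 60.8 133 0.052 [ 0.5645 -0.0231]
bushB [ 562.9 -141.6] [26.7 32.7] 84.3 134 0.0519 [ 0.5638 -0.1411]
plain [ 462.4 -136.6] [27.3 29.5] 48.5 111 0.0521 [ 0.4637 -0.1361]
boss block [ 663.7 -124. ] [40.2 42. ] 81.1 267 0.0347 [ 0.6711 -0.1242]
boss [ 663.5 -123.6] [21.6 21.9] 88.8 93 0.0455 [ 0.6643 -0.1236]
rib block [675.9 -28.9] [39.7 44. ] 79.4 305 0.035 [ 0.6805 -0.0302]
rib [676.7 -29.1] [ 7.9 36.5] 78.7 64 0.0457 [ 0.6764 -0.0292]
plates [ 571.1 -310.1] [92.2 90.8] 80.6 859 0.0272 [ 0.5745 -0.3107]
rack [ 569.  -311.1] [96.  99.9] 82.8 266 0.0336 [ 0.5793 -0.3122]
lug [ 498.5 -299.7] [83.5 59.4] 83.4 86 0.0359 [ 0.495  -0.2995]
case (array([543.8, 213.1]), array([227.6, 180. ]), 85.6, 2617, np.float64(0.0165))
```

View pics/crop1.png

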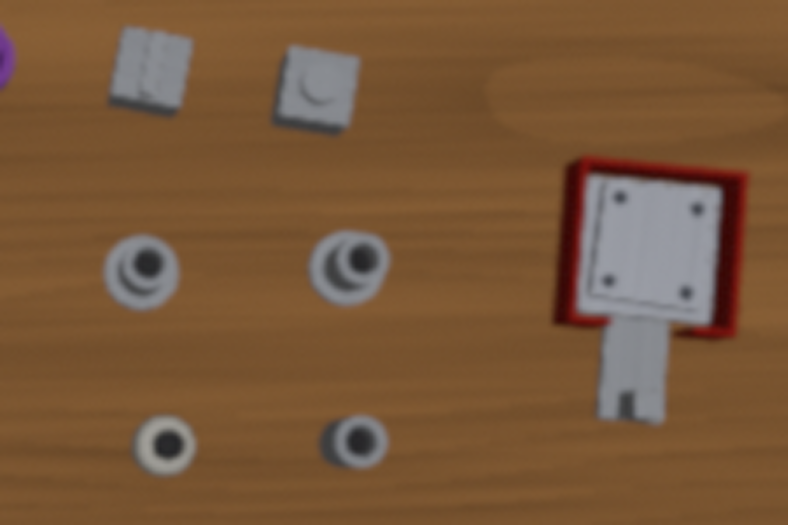

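Run:
```python
from meas import *
for n in("top","scene"):
    p,P,M,f=cam(n); im=cv2.cvtColor(p["frame"],cv2.COLOR_RGB2HSV)
    X=P
    # intersect rays with recess floor plane z=.007 and select cork by colour
    with np.errstate(invalid='ignore'):
        reg=(np.abs(X[...,0]-.553)<.072)&(np.abs(X[...,1]-.21)<.104)&(X[...,2]<.0125)
    b=(reg&(im[...,1]>70)).astype(np.uint8)
    k,l,st,_=cv2.connectedComponentsWithStats(b,connectivity=4)
    for i in range(1,k):
        if st[i,4]>60: print(n,"cork",*rect(X[l==i]))
    s=p["frame"]
    for nm,c,r,lo,hi in [("lugtop",(.479,-.3),.03,.034,.045),("bar",(.49,-.302),.03,.005,.012)]:
        Q=band(P,c,r,lo,hi)
        if len(Q)>4: print(nm,*rect(Q),Q[:,:2].mean(0).round(4))
    with np.errstate(invalid='ignore'):
      m=(np.hypot(P[...,0]-.57,P[...,1]+.312)<.045)&(P[...,2]>.024)&(P[...,2]<.0315)&(im[...,1]<60)
    print("plate",*rect(P[m]))
```

```text
top cork [559.4 282.1] [ 52.8 127.8] 85.3 1580 0.0079
top cork [582.1 137.2] [57.1 57.4] 43.7 642 0.0082
top cork [554.1 210.8] [59.1 59.3] 86.3 834 0.0079
top cork [514.8 142. ] [56.7 56.9] 87.6 652 0.008
lugtop [ 478.6 -302.1] [17.  15.7] 87.9 75 0.0397 [ 0.4782 -0.3018]
bar [ 490.1 -304.8] [48.5 55.9] 70.7 317 0.0088 [ 0.4971 -0.3029]
plate [ 570.  -309.4] [69.2 67.6] 79.9 855 0.0289
scene cork [552.5 286.2] [ 51.6 122. ] 85.0 697 0.0074
scene cork [507.8 146.2] [57.  46.4] 82.5 240 0.0076
scene cork [547.6 215.1] [58.7 55.9] 84.7 338 0.0076
scene cork [574.4 140.6] [57.  47.1] 65.0 286 0.0075
scene cork [621.1 130.4] [48.7  7.4] 87.6 111 0.0049
lugtop [ 480. -300.] [15.4 18.2] 84.1 50 0.0382 [ 0.4805 -0.3001]
bar [ 491.1 -301.5] [35.7 44.2] 85.0 175 0.008 [ 0.4935 -0.3019]
plate [ 568.2 -308.9] [63.1 68.5] 81.6 674 0.0277
```

```bash
python3 -m creep '[[[23,38,-20],[0,0,-0.073],88],[[23,38,-20],[0,0,-0.073],88],[[23,38,-20],[0,0,-0.073],88],[[23,38,-20],[0,0,-0.073],88],[[23,38,-20],[0,0,-0.073],88],[[23,38,-20],[0,0,-0.073],88],[[22,38,-20],[0,0,-0.073],88],[[22,39,-20],[0,0,-0.07],88],[[0,0,0],[0,0,0],60],[[0,0,0],[0,0,0],60]]' 60
python3 - <<'E'
from meas import *
s=ctrl.observe(); R=Ro.from_rotvec(s["orientation"]).as_matrix(); print(s["clock"],s["position"].round(4),R.round(3).tolist(),s["force"].round(1),s["joint_pos"].round(2))
p,P,M,f=cam("wrist"); save("w1.png",p["frame"])
for nm,c,r,lo,hi in [("lugtop",(.479,-.3),.03,.034,.045),("rack",(.57,-.312),.09,.0316,.0365)]:
    Q=band(P,c,r,lo,hi)
    if len(Q)>4: print(nm,*rect(Q),Q[:,:2].mean(0).round(4))
E
```

```text
clock: 2.45
position: [0.4793, -0.3014, 0.2451]
orientation: [-1.148, 1.299, -1.301]
force: [0.3, -0.3, 0.3]
gripper_width: 0.0698
2.45 [ 0.4793 -0.3014  0.2451] [[-0.123, 0.0, 0.992], [-0.992, -0.001, -0.123], [0.001, -1.0, 0.0]] [ 0.3 -0.3  0.3] [-0.61  0.21  1.99 -0.    0.94  1.09]
lugtop [ 476.7 -299.4] [15.5 16.7] 83.1 1041 0.0383 [ 0.4774 -0.2995]
rack [ 543.5 -307.8] [ 94.7 120.8] 83.0 4978 0.0335 [ 0.5558 -0.3092]
```

View pics/w1.png

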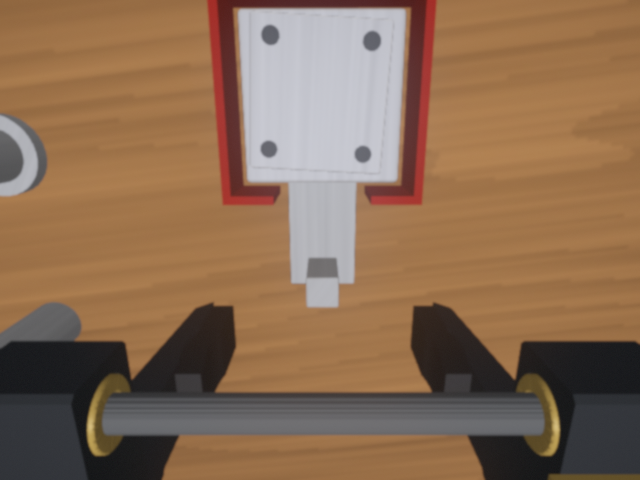

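```bash
python3 -m creep '[[[-1,1,-25],[0,0,0],50],[[0,0,-25],[0,0,0],50],[[0,0,-17],[0,0,0],50],[[0,0,0],[0,0,0],50],[[0,0,0],[0,0,0],10],[[0,0,0],[0,0,0],10],[[0,0,0],[0,0,0],10],[[0,0,0],[0,0,0],10],[[0,0,0],[0,0,0],10]]' 60
```

```text
clock: 3.62
position: [0.4784, -0.3003, 0.1783]
orientation: [-1.147, 1.3, -1.302]
force: [-0.9, -0.2, 3.0]
gripper_width: 0.0155
```

```bash
python3 -m creep '[[[-5,0.6,0],[0,0,0],10],[[-10,1.2,0],[0,0,0],10],[[-10,1.3,0],[0,0,0],10],[[-10,1.2,0],[0,0,0],10],[[-10,1.3,0],[0,0,0],10],[[-10,1.2,0],[0,0,0],10],[[-10,1.3,0],[0,0,0],10],[[-10,1.2,0],[0,0,0],10],[[-10,1.3,0],[0,0,0],10],[[-10,1.2,0],[0,0,0],10]]' 60
```

```text
clock: 4.88
position: [0.383, -0.2886, 0.1783]
orientation: [-1.147, 1.299, -1.303]
force: [4.7, -0.6, 5.8]
gripper_width: 0.0151
```

```bash
python3 -m creep '[[[-3,0.5,0],[0,0,0],10],[[0,0,0],[0,0,0],10]]' 60;  python3 - <<'E'
from meas import *
p,P,M,f=cam("top"); 
with np.errstate(invalid='ignore'):
  for lo,hi in((.01,.025),(.025,.0315)):
    Q=band(P,(.57,-.312),.035,lo,hi); print(lo,len(Q), Q[:,2].mean() if len(Q) else 0, rect(Q) if len(Q)>4 else 0)
E
```

```text
clock: 5.12
position: [0.3798, -0.2881, 0.1783]
orientation: [-1.147, 1.3, -1.302]
force: [1.9, -0.7, 6.7]
gripper_width: 0.0154
0.01 881 0.02088245661789065 (array([ 569.6, -311.4]), array([66.1, 66.1]), 87.3, 881, np.float64(0.0209))
0.025 37 0.0258765894575155 (array([ 565.1, -313.2]), array([53.3, 56.9]), 80.8, 37, np.float64(0.0259))
```

```bash
python3 -m creep '[[[0,0,15],[0,0,0],10],[[0,0,30],[0,0,0],10],[[2,10,30],[0,0,0],10],[[5,25,15],[0,0,0],10],[[10,40,0],[0,0,0.01],10],[[12,50,0],[0,0,0.01],10],[[12,50,0],[0,0,0.01],10],[[12,50,0],[0,0,0.01],10],[[12,50,0],[0,0,0.009],10],[[12,50,0],[0,0,0],10]]' 60
python3 -m creep '[[[12,50,0],[0,0,0],10],[[12,50,0],[0,0,0],10],[[12,50,0],[0,0,0],10],[[10,50,0],[0,0,0],10],[[10,40,0],[0,0,0],10],[[8,30,0],[0,0,0],10],[[4,20,0],[0,0,0],10],[[0,9.5,0],[0,0,0],10],[[0,0,0],[0,0,0],10],[[0,0,0],[0,0,0],10]]' 60
python3 - <<'E'
from meas import *
p,P,M,f=cam("wrist"); save("w2.png",p["frame"])
s=ctrl.observe();print(s["gripper_width"])
p,P,M,f=cam("top")
Q=band(P,(.56,.283),.08,.07,.11); print(rect(Q)) if len(Q)>4 else 0
E
```

```text
clock: 6.42
position: [0.4552, 0.0385, 0.2666]
orientation: [-1.177, 1.268, -1.263]
force: [0.3, -0.8, -2.5]
gripper_width: 0.0152
clock: 7.68
position: [0.5248, 0.3357, 0.2675]
orientation: [-1.173, 1.266, -1.266]
force: [0.1, 0.5, -2.4]
gripper_width: 0.0154
0.01563232945792992
(array([593.6, 328.1]), array([36.8, 63.9]), 85.9, 579, np.float64(0.0975))
```

View pics/w2.png

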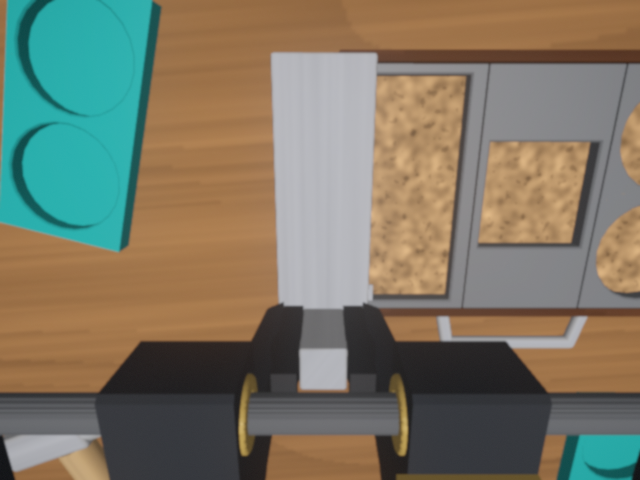

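```bash
python3 -m creep '[[[-4,-17,0],[0,0,0],10],[[-5,-22,0],[0,0,0],10],[[-2.7,-10.2,0],[0,0,0],10],[[0,0,-20],[0,0,0],10],[[0,0,-25],[0,0,0],10],[[0,0,-20],[0,0,0],10],[[0,0,-10],[0,0,0],10],[[0,0,-5],[0,0,0],10],[[0,0,-1],[0,0,0],10],[[0,0,0],[0,0,0],10]]' 60
python3 -m creep '[[[0,0,0],[0,0,0],30],[[0,0,0],[0,0,0],30],[[0,0,0],[0,0,0],30],[[0,0,25],[0,0,0],30],[[0,0,35],[0,0,0],30],[[0,0,30],[0,0,0],40],[[0,-40,0],[0,0,0],50],[[0,-55,0],[0,0,0],55],[[0,-55,0],[0,0,0],55],[[0,-55,0],[0,0,0],55]]' 60
python3 - <<'E'
from meas import *
p,P,M,f=cam("top"); save("top2.png",cv2.resize(p["frame"][170:280,190:330],None,fx=5,fy=5,interpolation=2))
with np.errstate(invalid='ignore'):
  for lo,hi in((.012,.0165),(.04,.055)):
    Q=band(P,(.56,.283),.08,lo,hi); Q=Q[np.abs((Q[:,1]-.2829)*.997+.077*(Q[:,0]-.56))<.025];print(rect(Q))
for q in("bar_mid","slot"):
  for d in ctrl.mark_of(p,q)[:2]: print(q,d["confidence"],np.round(d["point"],3))
E
```

```text
clock: 9.02
position: [0.5138, 0.2878, 0.1874]
orientation: [-1.171, 1.264, -1.265]
force: [0.1, -0.4, -2.7]
gripper_width: 0.0153
clock: 10.28
position: [0.5133, 0.081, 0.2772]
orientation: [-1.172, 1.264, -1.265]
force: [0.3, 0.0, -0.1]
gripper_width: 0.0548
(array([559.4, 283.2]), array([ 49.6, 151.7]), 85.7, 702, np.float64(0.0146))
(array([513.7, 285.6]), array([16.5, 16. ]), 88.2, 76, np.float64(0.0463))
bar_mid 0.88 [0.563 0.282 0.01 ]
bar_mid 0.32 [ 0.461 -0.137  0.03 ]
slot 0.68 [0.557 0.281 0.003]
```

View pics/top2.png

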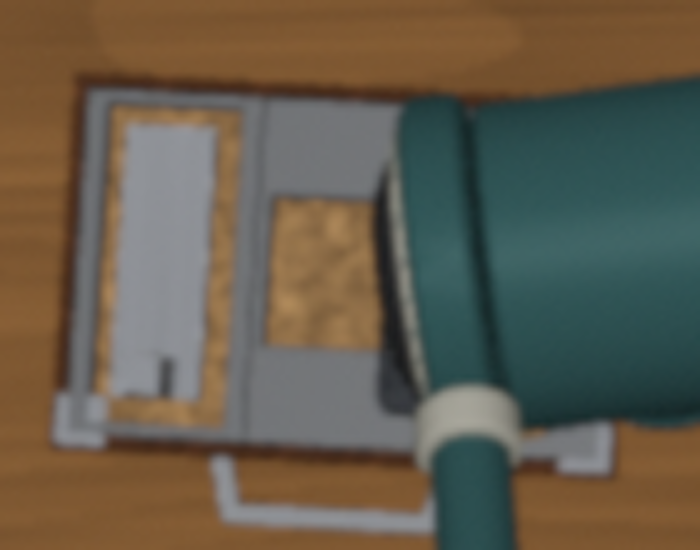

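```bash
python3 -m creep '[[[15,-32,0],[0,0,0],60],[[20,-43,0],[0,0,0],60],[[14.4,-30,0],[0,0,0],60],[[0,0,-15],[0,0,0],60],[[0,0,0],[0,0,0],60]]' 60
python3 - <<'E'
from meas import *
s=ctrl.observe(); print(s["position"].round(4))
p,P,M,f=cam("wrist"); save("w3.png",p["frame"])
Q=band(P,(.563,-.024),.03,.045,.065); print(rect(Q))
E
```

```text
clock: 11.05
position: [0.5617, -0.0212, 0.2596]
orientation: [-1.175, 1.268, -1.262]
force: [0.6, -0.1, -0.7]
gripper_width: 0.0599
[ 0.5617 -0.0212  0.2596]
(array([561. , -21.6]), array([27.6, 28.3]), 64.7, 2029, np.float64(0.0531))
```

```bash
python3 -m creep '[[[0,-2,-25],[0,0,0],60],[[0,0,-25],[0,0,0],60],[[0,0,-15],[0,0,0],60],[[0,0,-10],[0,0,0],60],[[0,0,0],[0,0,0],20],[[0,0,0],[0,0,0],20],[[0,0,0],[0,0,0],20],[[0,0,0],[0,0,0],20],[[0,0,0],[0,0,0],20]]' 50
```

```text
clock: 12.22
position: [0.5633, -0.0245, 0.1876]
orientation: [-1.171, 1.264, -1.266]
force: [-0.2, 1.4, 4.6]
gripper_width: 0.0272
```

```bash
python3 -m creep '[[[0,0,20],[0,0,0],20],[[0,10,30],[0,0,0],20],[[3,30,10],[0,0,0],20],[[5,45,0],[0,0,0],20],[[5,40,0],[0,0,0],20],[[5,25,0],[0,0,0],20],[[1.5,12,0],[0,0,0],20],[[0,0,0],[0,0,0],20],[[0,0,0],[0,0,0],20]]' 50
python3 - <<'E'
from meas import *
s=ctrl.observe(); print(s["position"].round(4))
p,P,M,f=cam("wrist"); save("w4.png",p["frame"])
E
```

```text
clock: 13.35
position: [0.582, 0.1366, 0.2463]
orientation: [-1.173, 1.266, -1.266]
force: [0.9, -0.1, -1.7]
gripper_width: 0.0269
[0.582  0.1366 0.2463]
```

View pics/w4.png

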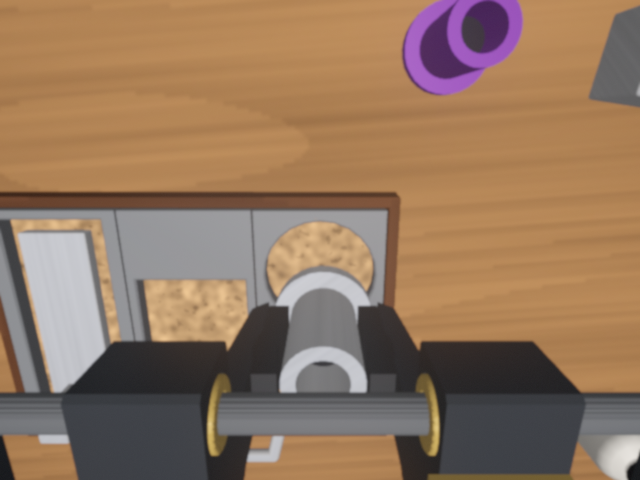

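```bash
python3 -m creep '[[[0.5,1,-20],[0,0,0],20],[[0,0,-17],[0,0,0],20],[[0,0,-9],[0,0,0],20],[[0,0,-4],[0,0,0],20],[[0,0,0],[0,0,0],20],[[0,0,-1.5],[0,0,0],20],[[0,0,0],[0,0,0],20]]' 50
```

```text
clock: 14.28
position: [0.5831, 0.1386, 0.1957]
orientation: [-1.171, 1.264, -1.265]
force: [-0.4, -0.0, -1.5]
gripper_width: 0.0269
```

```bash
python3 -m creep '[[[0,0,-1],[0,0,0],20],[[0,0,0],[0,0,0],44],[[0,0,0],[0,0,0],44],[[0,0,0],[0,0,0],44],[[0,0,25],[0,0,0],44],[[0,0,35],[0,0,0],44],[[0,-20,10],[0,0,0],50],[[-4,-50,0],[0,0,0],60],[[-5,-60,0],[0,0,0],60],[[-5,-60,0],[0,0,0],60]]' 50
python3 -m creep '[[[-5,-55,0],[0,0,0],60],[[-2,-25,0],[0,0,0],60],[[0,-11,0],[0,0,0],60],[[0,0,0],[0,0,0],60]]' 50
python3 - <<'E'
from meas import *
s=ctrl.observe(); print(s["position"].round(4))
p,P,M,f=cam("wrist"); save("w5.png",p["frame"])
Q=band(P,(.563,-.142),.03,.045,.065); print(rect(Q))
p,P,M,f=cam("top")
Q=band(P,(.583,.138),.03,.052,.07); print("bushA",rect(Q))
E
```

```text
clock: 15.52
position: [0.5678, -0.054, 0.2634]
orientation: [-1.173, 1.265, -1.265]
force: [0.6, 0.6, -0.3]
gripper_width: 0.0598
clock: 16.02
position: [0.5614, -0.1432, 0.2636]
orientation: [-1.172, 1.267, -1.266]
force: [-0.3, -1.0, -1.5]
gripper_width: 0.0604
[ 0.5614 -0.1432  0.2636]
(array([ 560.4, -140. ]), array([27.7, 28.2]), 75.8, 1930, np.float64(0.0531))
bushA (array([581.4, 136.2]), array([26.6, 27.3]), 42.3, 113, np.float64(0.0622))
```

```bash
python3 -m creep '[[[0,2,-25],[0,0,0],60],[[0,0,-25],[0,0,0],60],[[0,0,-17],[0,0,0],60],[[0,0,-10],[0,0,0],60],[[0,0,0],[0,0,0],20],[[0,0,0],[0,0,0],20],[[0,0,0],[0,0,0],20],[[0,0,0],[0,0,0],20],[[0,0,0],[0,0,0],20]]' 50
```

```text
clock: 17.25
position: [0.5623, -0.1408, 0.1881]
orientation: [-1.171, 1.264, -1.266]
force: [-0.5, -0.2, 3.7]
gripper_width: 0.027
```

```bash
python3 -m creep '[[[0,0,25],[0,0,0],20],[[-2,15,35],[0,0,0],20],[[-7,40,0],[0,0,0],20],[[-9,55,0],[0,0,0],20],[[-9,55,0],[0,0,0],20],[[-9,55,0],[0,0,0],20],[[-7,38,0],[0,0,0],20],[[-3,18,0],[0,0,0],20],[[-0.9,7.6,0],[0,0,0],20],[[0,0,0],[0,0,0],20]]' 50
```

```text
clock: 18.5
position: [0.515, 0.1428, 0.247]
orientation: [-1.173, 1.265, -1.265]
force: [-0.1, -0.1, -1.9]
gripper_width: 0.0267
```

```bash
python3 -m creep '[[[0.4,0,-20],[0,0,0],20],[[0,0,-17],[0,0,0],20],[[0,0,-10],[0,0,0],20],[[0,0,-4.5],[0,0,0],20],[[0,0,0],[0,0,0],20],[[0,0,-1],[0,0,0],20],[[0,0,0],[0,0,0],44],[[0,0,0],[0,0,0],44],[[0,0,0],[0,0,0],44],[[0,0,15],[0,0,0],44]]' 50
python3 -m creep '[[[0,0,35],[0,0,0],44],[[4,-10,20],[0,0,0],60],[[20,-40,0],[0,0,-0.02],70],[[28,-50,0],[0,0,-0.02],70],[[28,-50,0],[0,0,-0.02],70],[[28,-50,0],[0,0,-0.02],70],[[25,-45,0],[0,0,-0.009],70],[[11,-16,0],[0,0,0],70],[[4,-6,0],[0,0,0],70],[[0,0,0],[0,0,0],70]]' 50
python3 - <<'E'
from meas import *
s=ctrl.observe(); R=Ro.from_rotvec(s["orientation"]).as_matrix(); print(s["position"].round(4),np.degrees(np.arctan2(-R[1,0],-R[0,0])))
p,P,M,f=cam("wrist"); save("w6.png",p["frame"])
Q=band(P,(.663,-.124),.04,.027,.040); print(rect(Q))
Q=band(P,(.663,-.124),.03,.0415,.05); print(rect(Q))
p,P,M,f=cam("top")
Q=band(P,(.5154,.1428),.03,.052,.07); print("bushB",rect(Q))
Q=band(P,(.583,.138),.03,.052,.07); print("bushA",rect(Q))
E
```

```text
clock: 19.75
position: [0.5145, 0.1429, 0.2091]
orientation: [-1.175, 1.267, -1.264]
force: [-0.5, 0.4, 0.1]
gripper_width: 0.0441
clock: 21.0
position: [0.663, -0.123, 0.2647]
orientation: [-1.127, 1.33, -1.329]
force: [-0.6, -0.1, 0.4]
gripper_width: 0.0701
[ 0.663  -0.123   0.2647] 80.56122355861561
(array([ 661.3, -122.9]), array([39.9, 40.7]), 79.3, 3824, np.float64(0.0352))
(array([ 661.3, -122.8]), array([22.1, 22. ]), 47.8, 1397, np.float64(0.0454))
bushB (array([515. , 140.7]), array([26.7, 26.9]), 89.2, 108, np.float64(0.0623))
bushA (array([581.8, 136.5]), array([27. , 27.6]), 47.3, 117, np.float64(0.0623))
```

View pics/w6.png

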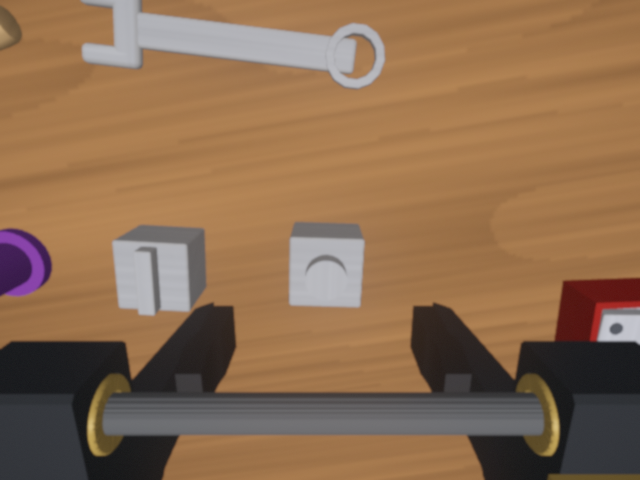

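```bash
python3 -m creep '[[[-0.5,-0.5,-30],[0,0,-0.01],70],[[0,0,-30],[0,0,0],70],[[0,0,-18],[0,0,0],70],[[0,0,-9],[0,0,0],70],[[0,0,0],[0,0,0],30],[[0,0,0],[0,0,0],30],[[0,0,0],[0,0,0],30],[[0,0,0],[0,0,0],30],[[0,0,0],[0,0,0],30],[[0,0,0],[0,0,0],30]]' 55
```

```text
clock: 22.35
position: [0.6634, -0.1246, 0.1789]
orientation: [-1.12, 1.336, -1.338]
force: [-0.7, -0.2, 4.5]
gripper_width: 0.0398
```

```bash
python3 -m creep '[[[0,0,25],[0,0,0],30],[[0,0,35],[0,0,0],30],[[-3,10,25],[0,0,0],30],[[-13,40,0],[0,0,0.02],30],[[-16,50,0],[0,0,0.02],30],[[-16,50,0],[0,0,0.02],30],[[-16,50,0],[0,0,0.02],30],[[-16,50,0],[0,0,0.019],30],[[-15,45,0],[0,0,0],30],[[-9,28,0],[0,0,0],30]]' 55
python3 -m creep '[[[-4.5,13,0],[0,0,0],30],[[0,0,0],[0,0,0],30],[[0,0,0],[0,0,0],30]]' 55
python3 - <<'E'
from meas import *
s=ctrl.observe(); R=Ro.from_rotvec(s["orientation"]).as_matrix(); print(s["position"].round(4),np.degrees(np.arctan2(-R[1,0],-R[0,0])))
p,P,M,f=cam("wrist"); save("w7.png",p["frame"])
E
```

```text
clock: 23.6
position: [0.557, 0.2004, 0.2612]
orientation: [-1.176, 1.266, -1.263]
force: [-0.2, 0.2, -3.4]
gripper_width: 0.0395
clock: 23.98
position: [0.5546, 0.2106, 0.2624]
orientation: [-1.173, 1.266, -1.266]
force: [0.5, 0.4, -3.0]
gripper_width: 0.0395
[0.5546 0.2106 0.2624] 85.5930772437426
```

View pics/w7.png

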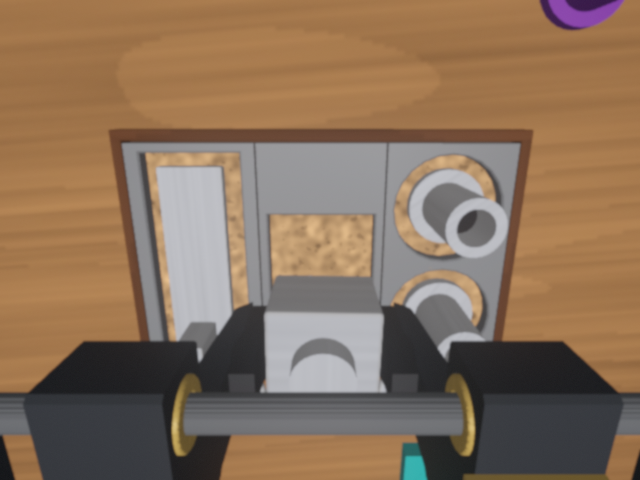

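```bash
python3 -m creep '[[[0,0.5,-25],[0,0,0],30],[[0,0,-25],[0,0,0],30],[[0,0,-15],[0,0,0],30],[[0,0,-8],[0,0,0],30],[[0,0,-2.5],[0,0,0],30],[[0,0,0],[0,0,0],30],[[0,0,-1],[0,0,0],30],[[0,0,0],[0,0,0],30]]' 55
```

```text
clock: 25.02
position: [0.5545, 0.2123, 0.1868]
orientation: [-1.171, 1.265, -1.265]
force: [-0.6, 0.3, -2.8]
gripper_width: 0.04
```

```bash
python3 -m creep '[[[0,0,-1],[0,0,0],30],[[0,0,0],[0,0,0],54],[[0,0,0],[0,0,0],54],[[0,0,0],[0,0,0],54],[[0,0,20],[0,0,0],54],[[0,0,35],[0,0,0],54],[[0,0,40],[0,0,0],54],[[0,-50,20],[0,0,0],54],[[0,-60,20],[0,0,0],54],[[0,-60,0],[0,0,0],54]]' 55
python3 -m creep '[[[-10,-60,0],[0,0,0],54],[[-20,-55,0],[0,0,0],54],[[-30,-50,0],[0,0,0],54],[[-30,-40,0],[0,0,0],54],[[0,0,0],[0,0,0],54],[[0,0,0],[0,0,0],54],[[0,0,0],[0,0,0],54],[[0,0,0],[0,0,0],54]]' 55
python3 - <<'E'
from meas import *
for n in("top","scene"):
    p,P,M,f=cam(n); save(n+"9.png",p["frame"])
    for nm,c,r,lo,hi in [("bushA",(.582,.138),.03,.052,.07),("bushB",(.515,.142),.03,.052,.07),("core",(.5547,.2116),.035,.036,.0475),("boss",(.5547,.2116),.025,.0485,.06),("lug",(.513,.286),.03,.04,.06),
      ("plain",(.461,-.137),.035,.045,.065),("rib",(.676,-.032),.03,.0415,.06),("plate",(.569,-.311),.03,.01,.032)]:
        Q=band(P,c,r,lo,hi)
        if len(Q)>4: print(n,nm,*rect(Q))
E
```

```text
clock: 26.28
position: [0.5552, 0.0416, 0.3243]
orientation: [-1.167, 1.259, -1.267]
force: [0.7, -0.8, 0.1]
gripper_width: 0.054
clock: 27.28
position: [0.465, -0.1612, 0.3201]
orientation: [-1.173, 1.264, -1.264]
force: [-0.1, 0.3, -0.4]
gripper_width: 0.054
top bushA [582.  136.5] [26.8 27.3] 72.5 116 0.0619
top bushB [515.1 140.6] [27.  26.5] 0.6 110 0.0622
top core [553.8 210.1] [39.8 40. ] 84.8 306 0.0436
top boss [553.4 210.1] [21.6 19.7] 2.7 102 0.0537
top lug [513.6 285.4] [16.1 15.6] 87.4 75 0.0464
top rib [678.2 -26.9] [23.5 38. ] 68.0 94 0.0466
top plate [ 583.8 -318. ] [55.1 24.1] 68.6 246 0.0217
scene bushA [581.6 139.2] [25.9 32.6] 72.8 130 0.0593
scene bushB [515.9 143.1] [26.8 29.8] 74.8 112 0.0595
scene core [554.3 212.5] [41.2 45.6] 81.3 194 0.0421
scene boss [552.9 213.8] [20.1 24.8] 70.3 62 0.053
scene lug [514.  288.7] [16.2 19.1] 81.1 42 0.045
scene plain [ 462.1 -136.7] [26.3 30.7] 85.1 107 0.0525
scene rib [675.9 -28.9] [ 7.9 43.3] 78.9 67 0.0458
scene plate [ 567.7 -310. ] [58.5 55.1] 72.6 439 0.0197
```

View pics/scene9.png

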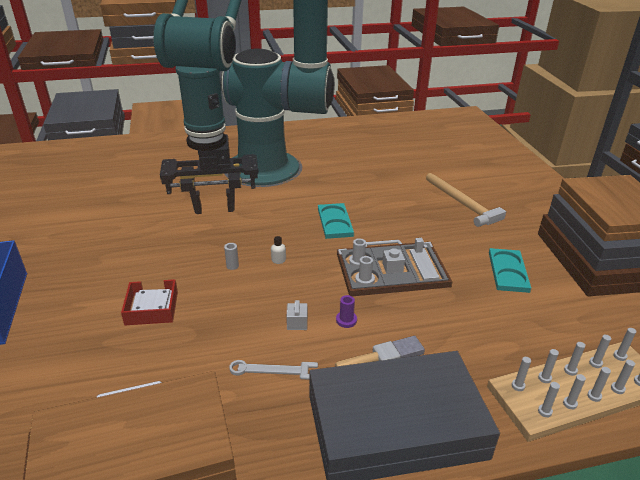

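View pics/top9.png

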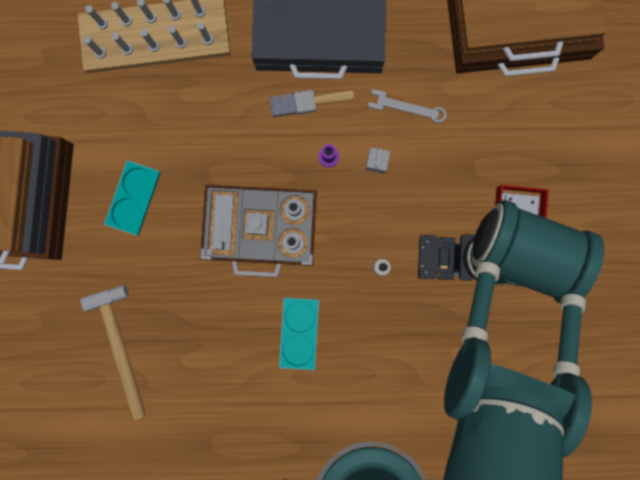

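```bash
python3 -c "
from plant import ctrl; print(ctrl.sign_off())"
```

```text
the job is handed in; nothing more can be done
None
```

The case is packed and handed in at about 27 s on the robot's clock. The hand-in gives no verdict, so what follows rests on my own camera checks. I viewed 10 pictures.

- **Latch bar:** I slid it out of the rack by its lug and laid it in the long pocket. The pictures show it inside the pocket. Its lug measures within about 2 mm of where it should be, at the right height.
- **Collared bushes:** there is one in each round well, standing. Their centres are within about 2 mm of the well centres, and their tops are 62 mm above the table, as they should be on the well floor.
- **Bossed insert:** it is upright in the square pocket, within about 2 mm of its centre. The top of the block is at 43 mm, as it should be.
- **Plates:** both dropped flat into the rack, with the top at about 20 mm. The top plate moved at most a few millimetres.
- **Plain bush and ribbed insert:** they stand where they started. The scene camera measured under 1 mm of shift for both.

**Checks that disagreed:**
- The top and scene cameras differ by 1–3 mm throughout, within calibration, so I averaged them for the targets.
- In the last top view the arm hid the plain bush and much of the rack, so those two rest on the scene camera. For the rack, a top view taken just after the pull also agrees.
- A first transport move of the bar overshot the slot by about 50 mm. I corrected it before lowering.

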